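# Hold the mating rail up to the stile in the sprung jig

### The arm

A 6-joint arm with a two-finger parallel gripper is mounted at the origin on the work surface. World frame = base frame: x ahead of the robot, y to its left, z up, the work surface at z = 0. Lengths are in m, angles in rad, forces in N, time in s.
With the tool pointing down it reaches from about 0.275 to 0.875 m from the base axis. Payload 12.5 kg.
Tool frame: the origin (TCP) lies at the very end of the fingers, on their centre line; the grasp point (between the pads) lies 19 mm behind it; y points along the fingers, z is the direction in which the jaws open and shut, and the axes are right-handed (so a half turn about y gives the same grasp; the last joint's range is limited). The gripper opens to 85 mm and grips with 20 to 120 N. Pads are 22 mm wide; open, the fingers measure 114 mm over their backs; the gripper's body (76 mm by 85 mm) begins 54 mm behind the grasp point. The pads swing forward as they close: fully open they stand 13 mm farther back than shut.
Start: joints at [1.067, 0.351, 1.652, -0, 1.139, -0.085], TCP at [0.224, 0.502, 0.231] pointing down, gripper open.
Joint ranges: [-2.75, 2.75], [-0.79, 2.1], [0.01, 2.65], [-1.57, 4.71], [0.07, 3.14], [-2.87, 2.87]. Speed limits (rad/s): [2.22, 2.22, 2.79, 3.14, 3.14, 3.14].

### API

Orientations are given as a 3x3 rotation matrix whose columns are the frame's x, y, z axes.
In Python, from cell import manip, viewer gives the robot as it stands.
- The arm moves only by the tool carry_out, never from a script. Its argument "steps" is one flat list of numbers, 5 for each row, row after row: the finger opening in mm, from 0 to 85.4, then the shift along the tool's x, y, z in mm, then the turn about the tool's y in rad. A call has 1 to 12 rows; each row shifts and turns the pose as measured when the row begins, along the tool's axes as they then stand; what a row does not reach is not made up. A row lasts 1/10 s, in which the tool goes at most 50 mm and 8.59 degrees, less where a joint would pass 70% of its speed; a pose out of reach is approached as far as the arm can. A call is refused whole if a number of a shift passes 50 or a number of a turn 0.15, either way. A call with a gripper value outside its range is refused whole. The fingers move at their own pace and stop on an object; the grip force is fixed at half the most. Time passes only in rows, so rows that do not move let the fingers close. It gives the time, the measured TCP pose, the force and the opening at its end, in the units of the state.
- manip.state(): the state, without advancing time (a new reading comes with each control period).
- viewer.get_image(name): name is "scene" or "top" or "wrist"; returns a dict with "image" (384x512x3 uint8, red, green, blue), "camera_matrix" (3x3 intrinsics, pixels), "origin" and "rotation" of the camera in the world; the wrist camera has in their place "hand_eye" (4x4, takes a point from camera to tool coordinates, whose origin is the TCP and whose axes are the tool frame's). Camera axes: x right, y down, z forward; pixel columns grow to the right and rows downward; lengths in m; the calibration is good to about 2 mm. A picture is of the moment at which its call begins: read the wrist's pose just before it. There is no depth.
- manip.job_done(): hands the job in, once; it reports no verdict.
The state is a dict: "t": time; "joint_positions": joint angles; "joint_vel": joint speeds; "joint_torque": joint torques, N m; "eef_pos": TCP position; "tool_rot": TCP orientation; "contact_force": force on the tool from outside, world axes, zero at the start; "ft_torque": the same for the moment, N m; "width": opening from 0.0 (shut) to 1.0 (fully open).
Only numpy, scipy, OpenCV 4.12 (cv2) and the standard library are available. Lean on these libraries where they do the work, as an engineer would, in place of code of your own. Each camera call takes 0.05 s, during which the arm holds its last target.

### The job

On the grey assembly jig sits a reddish-brown cherry stile with a slot in the side that faces the robot, on a sprung carriage. Find its mate among the three rails, the cherry one with the narrow tongue, lay it flat on the jig with its tongue in the slot and its shoulders flush against the stile, and push with the rail alone until the jig's black pointer stands in the green band, never as far as the red; then keep it steady there for a few seconds. I am about to peg the joint, so finish while still holding and pressing the rail; leave the other things on the bench alone.

Things in the scene. Friction and masses are not known exactly. Their poses are not given: they have to be found in the camera images.
- cherry_rail: cherry (reddish brown) rail: a block 90 mm long (its x), 40 mm wide (y), 36 mm high (z), with a 15 mm wide, full-height tongue standing 31 mm out of the middle of its +x end, its last 7 mm tapering to a point in plan. Starts flat, +x within 45 degrees of straight away from the robot. Origin: centre of the block's underside. 0.09-0.15 kg. Grip it across its 40 mm width from above.
- cherry_rail_shoulder (a point): Middle of the cherry rail's shoulder line at the underside: at x = +45 mm in the rail's frame, where the tongue begins.
- jig: Assembly jig fixed to the bench: grey bed 370 x 190 mm, 18 mm thick (bed top at z = 18 mm), reaching 160 mm to the near side (-x) of the origin and 210 mm beyond, blue spring block 45 mm tall at the far end. Origin: on the bench surface under the middle of the stile's near face at rest. x: the pushing direction, roughly away from the robot; z up.
- stile_face (a point): Cherry stile on the carriage: 116 mm across (y), 52 mm deep (x), 36 mm high. Slot 20 mm wide, centred, 36 mm deep, open at the near (-x) face, top and bottom; a rail's shoulders meet the near face before its tongue bottoms. This point: bottom middle of the near face, at the bed's top; axes as the jig's; it moves with the carriage.
- stile (a joint): Travel of the sprung carriage with stile and black pointer along the jig's +x: 0 at rest, 42 mm at most. The spring pushes back with 4 N plus 0.5 N per mm (11 N at 14 mm, 15 N at 22 mm) and returns it to 0 when let go. The pointer rides over a white scale at the jig's right (-y) edge: green is 14 to 22 mm of travel, red from 30 mm.
- walnut_rail: Bystander: walnut (dark brown) rail: a block 90 mm long (its x), 40 mm wide (y), 36 mm high (z), with a 15 mm wide, full-height tongue standing 31 mm out of the middle of its +x end, its last 7 mm tapering to a point in plan. Starts flat, +x within 45 degrees of straight away from the robot. Origin: centre of the block's underside. 0.09-0.15 kg. Wrong wood.
- wide_rail: Bystander: cherry (reddish brown) rail: a block 90 mm long (its x), 40 mm wide (y), 36 mm high (z), with a 27 mm wide, full-height tongue standing 31 mm out of the middle of its +x end, square-ended. Starts flat, +x within 45 degrees of straight away from the robot. Origin: centre of the block's underside. 0.09-0.15 kg. Its tongue is too wide for the slot.
- mallet: Bystander: carver's mallet standing on its brass head (64 mm across), 233 mm tall. Origin: underside centre.
- chisel: Bystander: chisel with blue handle lying along its x, 270 mm long, handle 26 mm thick. Origin: on the bench, 140 mm from the handle's end.
- square: Bystander: try square lying flat, dark wood stock 120 x 22 x 16 mm along x, 200 mm steel blade along +y. Origin: underside centre of the stock.
- glue: Bystander: white glue bottle with orange cap, 60 mm across, 170 mm tall. Origin: underside centre.
There are look-alikes about, which are no part of the job. What is shaped like the cherry_rail but orange is not meant.

How it is judged:
By the outcome, as a careful person would: the job done as asked, in the order asked, and still so for the second after the job is handed in, while the arm keeps its last pose, push and grip.
It also fails if it takes over 45 s, if anything falls off the work surface, if the arm or the gripper's body presses on something with over 40 N, if the wrist force passes 120 N, or if a joint passes its speed limit or range.

## Working session

There is one attempt and no reset: what is moved stays moved. The work goes in short steps, Python scripts to look and compute and a tool call to move; the robot and the scene stay as the last step left them, time stands still between calls to the robot, and variables do not carry over. Pictures are saved under pics/ and viewed, and the job is handed in when it is done.

Besides the shell and the picture viewer there is one more tool, called after "Call:" as a command line: name --argument value ..., lists and objects as JSON in quotes. carry_out: Moves the arm, as the interface text tells. Its arguments: {"type":"object","properties":{"steps":{"type":"array"}},"required":["steps"]}

```bash
mkdir -p pics; ls
python3 - <<'E'
from cell import manip, viewer
import cv2, numpy as np
s=manip.state(); print(s)
for n in ["scene","top","wrist"]:
    d=viewer.get_image(n); cv2.imwrite(f"pics/{n}0.png",d["image"][:,:,::-1])
    print(n,{k:np.round(v,4).tolist() for k,v in d.items() if k!="image"})
E
```

```text
pics
{'t': 0.0, 'joint_positions': array([ 1.06741093e+00,  3.51267244e-01,  1.65242591e+00,  2.44001531e-05,
        1.13907158e+00, -8.46101915e-02]), 'joint_vel': array([ 0.00041029,  0.0004492 ,  0.00024841,  0.00056345, -0.00096005,
        0.00154597]), 'joint_torque': array([-2.56958941e-03, -5.06107414e+01, -2.91397905e+01, -2.76607088e-04,
        4.60505777e-03, -3.68272367e-05]), 'eef_pos': array([0.22347229, 0.50219852, 0.23074074]), 'tool_rot': array([[ 9.13583486e-01, -5.84816252e-04,  4.06650799e-01],
       [-4.06651202e-01, -1.01599802e-03,  9.13582929e-01],
       [-1.21121738e-04, -9.99999313e-01, -1.16601524e-03]]), 'contact_force': array([0.74436509, 0.26358723, 0.14094954]), 'ft_torque': array([-0.03732841,  0.01400241, -0.02216292]), 'width': 1.0000243969874931}
scene {'camera_matrix': [[463.9929, 0.0, 253.3704], [0.0, 463.9929, 182.9642], [0.0, 0.0, 1.0]], 'origin': [1.1209, 0.7231, 1.0282], 'rotation': [[-0.7961, 0.4382, -0.4174], [0.6049, 0.5976, -0.5263], [0.0188, -0.6715, -0.7408]]}
top {'camera_matrix': [[469.2636, 0.0, 258.159], [0.0, 469.2636, 191.0034], [0.0, 0.0, 1.0]], 'origin': [0.2378, 0.0002, 1.7068], 'rotation': [[0.0045, -0.9817, 0.1903], [-1.0, -0.0052, -0.0029], [0.0038, -0.1903, -0.9817]]}
wrist {'camera_matrix': [[321.9293, 0.0, 257.0512], [0.0, 321.9293, 192.5207], [0.0, 0.0, 1.0]], 'hand_eye': [[0.0011, 0.9467, 0.322, -0.0839], [0.0004, -0.322, 0.9467, -0.1441], [1.0, -0.0009, -0.0007, -0.0016], [0.0, 0.0, 0.0, 1.0]]}
```

View pics/scene0.png

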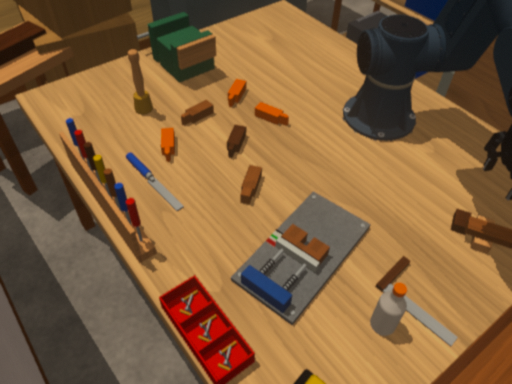

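View pics/top0.png

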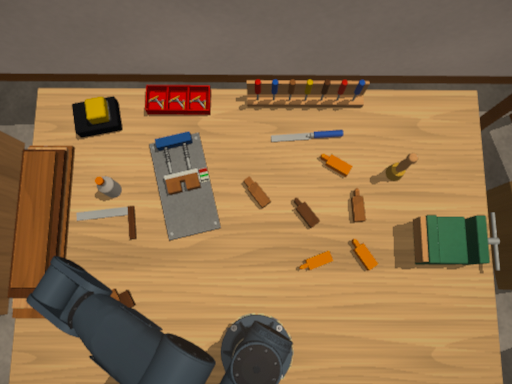

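View pics/wrist0.png

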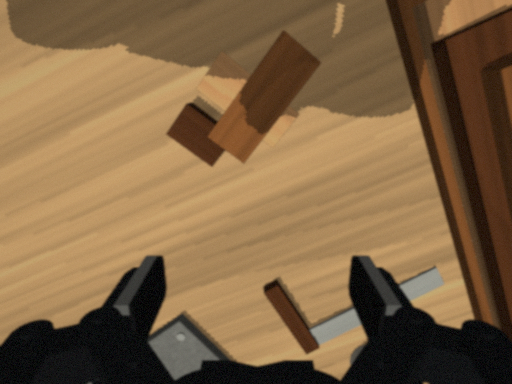

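Scene picture: jig with stile at about (303,243), brown rails at (251,184), (236,140), (197,111), and orange look-alikes. Top picture: the same rails at (257,192), (306,212), (358,206), oranges at (336,165), (316,261), (364,254). The wrist sees only offcuts. I'll crop close to compare them.

Run:
```python
import cv2,numpy as np
t=cv2.imread("pics/top0.png"); s=cv2.imread("pics/scene0.png")
c=[t[170:230,235:385],s[90:210,165:295],t[120:245,140:230]]
cv2.imwrite("pics/c1.png",cv2.resize(c[0],None,fx=5,fy=5,interpolation=2))
cv2.imwrite("pics/c2.png",cv2.resize(c[1],None,fx=4.5,fy=4.5,interpolation=2))
cv2.imwrite("pics/c3.png",cv2.resize(c[2],None,fx=4.5,fy=4.5,interpolation=2))
```

```text
(no output)
```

View pics/c1.png

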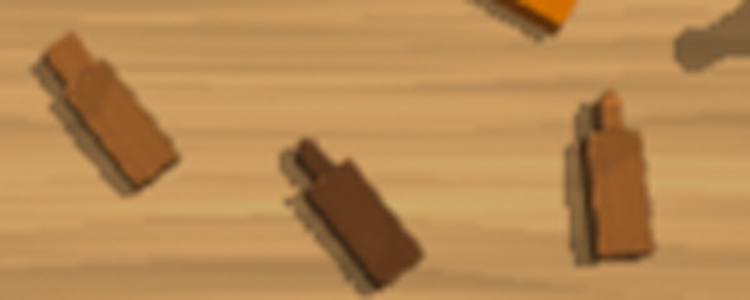

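View pics/c2.png

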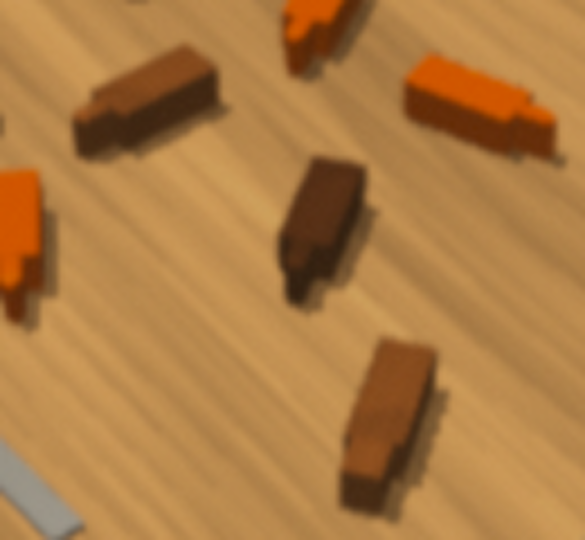

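View pics/c3.png

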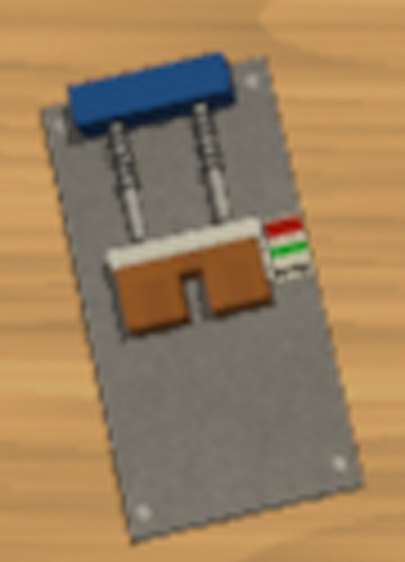

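Candidates (top view): (257,192) cherry with a wide square tongue; (306,212) dark walnut; (358,206) cherry with a narrow pointed tongue; oranges (336,165), (316,261), (364,254). The crop confirms that (358,206) is the mate. Now I'll measure it and the jig.

```bash
cat > h.py <<'E'
import cv2,numpy as np
def cast(uv,z,d,o=None,R=None):
    K=d["camera_matrix"]; o=d["origin"] if o is None else o; R=d["rotation"] if R is None else R
    uv=np.asarray(uv,float).reshape(-1,2)
    r=(R@np.linalg.inv(K)@np.c_[uv,np.ones(len(uv))].T).T
    return o+r*((z-o[2])/r[:,2])[:,None]
def wristpose(s,d):
    H=np.asarray(d["hand_eye"]);R=s["tool_rot"]
    return s["eef_pos"]+R@H[:3,3], R@H[:3,:3]
E
python3 - <<'E'
from h import *
from cell import viewer
d=viewer.get_image("top"); im=d["image"]; big=im
hsv=cv2.cvtColor(big,cv2.COLOR_RGB2HSV)
print(hsv[206,358],hsv[200,340],hsv[184,172],hsv[220,180],hsv[212,356],hsv[210,352])
# rail
x0,y0,x1,y1=335,180,380,230
sub=hsv[y0:y1,x0:x1]; 
m=((sub[...,1]>160)&(sub[...,2]>110)&(sub[...,0]<14)).astype(np.uint8)
n,l,st,c=cv2.connectedComponentsWithStats(m); k=1+np.argmax(st[1:,4]); m=(l==k)
print(st[k])
for r in m: print(''.join('#' if v else '.' for v in r))
ys,xs=np.nonzero(m)
P=cast(np.c_[xs+x0,ys+y0],.036,d)[:,:2]
mu=P.mean(0); w,V=np.linalg.eigh(np.cov((P-mu).T)); ax=V[:,1]*np.sign(V[0,1]); 
a=(P-mu)@ax; b=(P-mu)@[-ax[1],ax[0]]
print("rail",mu,ax,np.degrees(np.arctan2(ax[1],ax[0])),a.min(),a.max(),b.min(),b.max())
# jig
j=((hsv[...,1]<60)&(hsv[...,2]>60)&(hsv[...,2]<150)).astype(np.uint8)
j[:,:145]=0;j[:,225:]=0;j[:125]=0;j[245:]=0
j=cv2.morphologyEx(j,cv2.MORPH_OPEN,np.ones((3,3)))
c=max(cv2.findContours(j,0,1)[0],key=cv2.contourArea)
ap=cv2.boxPoints(cv2.minAreaRect(c)); print("jig px",ap.tolist()); Q=cast(ap,.018,d); print(Q, [np.linalg.norm(Q[i]-Q[i-1]) for i in range(4)])
# stile
q=((hsv[...,1]>150)&(hsv[...,2]>110)&(hsv[...,0]<14)).astype(np.uint8)
q[:,:155]=0;q[:,205:]=0;q[:160]=0;q[200:]=0
for r in q[160:200,155:205]: print(''.join('#' if v else '.' for v in r))
c=max(cv2.findContours(q,0,1)[0],key=cv2.contourArea)
ap=cv2.boxPoints(cv2.minAreaRect(c)); Q=cast(ap,.054,d); print(ap,Q,[np.linalg.norm(Q[i]-Q[i-1]) for i in range(4)])
E
```

```text
[ 14 190 152] [ 16 136 201] [ 14 191 136] [ 21  34 121] [ 14 190 148] [ 14 175  67]
[21 27  1  1  1]
.............................................
.............................................
.............................................
.............................................
.............................................
.............................................
.............................................
.............................................
.............................................
.............................................
.............................................
.............................................
.............................................
.............................................
.............................................
.............................................
.............................................
.............................................
.............................................
.............................................
.............................................
.................................
[... 3637 characters left out ...]
...
..................................................
..................................................
..................................................
..................................................
[[165.2453  181.64153]
 [171.78305 178.00945]
 [177.86795 188.96227]
 [171.3302  192.59435]] [[0.59084534 0.32988001 0.054     ]
 [0.60435518 0.30689771 0.054     ]
 [0.56422982 0.28348861 0.054     ]
 [0.55084265 0.30640457 0.054     ]] [np.float64(0.0463822315489394), np.float64(0.02665898957491321), np.float64(0.04645460284252933), np.float64(0.02653973256394941)]<stdin>:15: RuntimeWarning: Degrees of freedom <= 0 for slice
  c *= np.true_divide(1, fact)
  c *= np.true_divide(1, fact)
```

```bash
cat > m1.py <<'E'
from h import *
from cell import viewer
d=viewer.get_image("top"); im=d["image"]
hsv=cv2.cvtColor(im,cv2.COLOR_RGB2HSV)
def comp(m,x0,y0,x1,y1):
    f=np.zeros_like(m,np.uint8); f[y0:y1,x0:x1]=m[y0:y1,x0:x1]
    n,l,st,c=cv2.connectedComponentsWithStats(f); return l==1+np.argmax(st[1:,4])
m=comp((hsv[...,1]>165)&(hsv[...,2]>100)&(hsv[...,0]<16),335,180,380,230)
for r in m[184:226,345:372]: print(''.join('#' if v else '.' for v in r))
def rect(m,z,name):
    ys,xs=np.nonzero(m)
    P=cast(np.c_[xs,ys],z,d)[:,:2].astype(np.float32)
    r=cv2.minAreaRect(P); print(name,r); print(cv2.boxPoints(r)); return P
P=rect(m,.036,"rail all")
ax=None
ys,xs=np.nonzero(m); b=m.copy(); b[:196]=False
rect(b,.036,"block")
q=comp((hsv[...,1]>165)&(hsv[...,2]>100)&(hsv[...,0]<16),155,160,210,200)
for r in q[165:197,160:205]: print(''.join('#' if v else '.' for v in r))
rect(q,.054,"stile")
j=((hsv[...,1]<60)&(hsv[...,2]>60)&(hsv[...,2]<150)).astype(np.uint8)
j=comp(cv2.morphologyEx(j,cv2.MORPH_OPEN,np.ones((2,2))),145,125,225,245)
rect(j,.018,"jig")
E
python3 m1.py
```

```text
...........................
...........................
...........................
...........................
...........................
...........###.............
..........####.............
..........####.............
..........####.............
..........####.............
..........####.............
..........#####............
.........########..........
........##########.........
........##########.........
.......###########.........
.......###########.........
........##########.........
........##########.........
........###########........
........###########........
........###########........
........###########........
........###########........
........###########........
........###########........
........###########........
.........###########.......
.........###########.......
.........###########.......
.........###########.......
.........###########.......
..........##########.......
.........###########.......
.........###########.......
.........############......
..........##########.......
...........#...............
...........................
........
[... 1721 characters left out ...]
.......########.............................
.........####................................
.............................................
.............................................
.............................................
.............................................
stile ((0.5874364376068115, 0.2680782675743103), (0.04957859590649605, 0.11395406723022461), 13.971226692199707)
[[0.54962426 0.31738475]
 [0.5771367  0.20680179]
 [0.6252486  0.21877179]
 [0.5977362  0.32935476]]
jig ((0.5827266573905945, 0.26449263095855713), (0.3677186965942383, 0.18753916025161743), 14.029810905456543)
[[0.38161963 0.31089264]
 [0.42708415 0.12894781]
 [0.7838337  0.21809262]
 [0.73836917 0.40003747]]
```

Run:
```python
from h import *
from cell import viewer
d=viewer.get_image("top")
for n,u,z in [("mallet base",(394,173),.03),("mallet top",(410,158),.23),("glue",(110,190),.05),("orange",(336,165),.036),("orange2",(364,254),.036),("walnut",(306,212),.036),("wide",(257,192),.036)]: print(n,cast(u,z,d))
```

```text
mallet base [[ 0.63287588 -0.50312555  0.03      ]]
mallet top [[ 0.63614654 -0.49775002  0.23      ]]
glue [[0.55993572 0.52774914 0.05      ]]
orange [[ 0.66043947 -0.28983258  0.036     ]]
orange2 [[ 0.33671808 -0.38017392  0.036     ]]
walnut [[ 0.48574356 -0.17713748  0.036     ]]
wide [[ 5.58068688e-01 -5.22575366e-04  3.60000000e-02]]
```

Call:
carry_out --steps '[85,33,0,-37,-0.126,85,28,0,-41,-0.126,85,23,0,-44,-0.126,85,17,0,-47,-0.126,85,11,0,-48,0,85,11,0,-48,0,85,11,0,-48,0,85,11,0,-48,0,85,11,0,-48,0,85,11,0,-48,0,85,11,0,-48,0,85,11,0,-48,0]'

```text
t: 1.5
eef_pos: [0.4084, -0.0635, 0.2318]
tool_rot: [[0.995, 0.006, -0.103], [0.103, 0.001, 0.995], [0.007, -1.0, 0.001]]
contact_force: [0.6, 1.3, 1.3]
width: 0.997
```

Call:
carry_out --steps '[85,9,10,-45,0,85,9,10,-45,0,85,9,10,-45,0,85,9,10,-45,0,85,9,10,-45,0,85,9,10,-45,0,85,6,10,-35,-0.0,85,0,0,0,0]'

```text
t: 2.3
eef_pos: [0.5016, -0.3803, 0.1592]
tool_rot: [[0.995, 0.01, -0.096], [0.096, -0.0, 0.995], [0.01, -1.0, -0.001]]
contact_force: [0.4, 1.2, -0.0]
width: 1.0
```

Run:
```python
from h import *
from cell import viewer,manip
s=manip.state(); d=viewer.get_image("wrist"); cv2.imwrite("pics/w1.png",d["image"][:,:,::-1])
o,R=wristpose(s,d); hsv=cv2.cvtColor(d["image"],cv2.COLOR_RGB2HSV)
print(s["t"],s["eef_pos"],s["tool_rot"][:,0])
m=((hsv[...,1]>165)&(hsv[...,2]>80)&(hsv[...,0]<16)).astype(np.uint8)
for c in cv2.findContours(m,0,1)[0]:
    if cv2.contourArea(c)<400: continue
    print(cv2.contourArea(c),cv2.minAreaRect(c))
    P=cast(c,.036,d,o,R)[:,:2].astype(np.float32)
    r=cv2.minAreaRect(P); print(r); 
    print(cast(cv2.approxPolyDP(c,4,True),.036,d,o,R)[:,:2], cv2.approxPolyDP(c,4,True).reshape(-1,2).tolist())
```

```text
2.3 [ 0.50159317 -0.38026729  0.15915651] [0.99529482 0.09634509 0.01028775]
4235.0 ((317.9088439941406, 326.2146911621094), (97.9414291381836, 49.69933319091797), 32.47119140625)
((0.6502910852432251, -0.30181884765625), (0.11325272917747498, 0.05658712983131409), 59.41763687133789)
[[ 0.59884787 -0.33700992]
 [ 0.62763565 -0.35336009]
 [ 0.65349666 -0.34942186]
 [ 0.69891111 -0.27461614]
 [ 0.69190046 -0.26063336]
 [ 0.66775083 -0.25255381]
 [ 0.63922363 -0.26781411]] [[293, 283], [273, 306], [274, 327], [338, 366], [352, 362], [364, 345], [355, 322]]
817.0 ((496.8901062011719, 199.312744140625), (35.087276458740234, 41.21763229370117), 64.35899353027344)
((0.49603918194770813, -0.16939446330070496), (0.03937462717294693, 0.028577227145433426), 29.409879684448242)
[[ 0.47282304 -0.16830101]
 [ 0.49201271 -0.18665066]
 [ 0.50747338 -0.17877436]
 [ 0.50979287 -0.1724711 ]
 [ 0.51307571 -0.17597556]
 [ 0.51954838 -0.17100774]
 [ 0.51255867 -0.17060284]
 [ 0.51499723 -0.16512829]
 [ 0.50670323 -0.17076906]
 [ 0.50525061 -0.16576209]
 [ 0.51161085 -0.16075355]
 [ 0.50584757 -0.16187499]
[... 667 characters left out ...]
8]
 [ 0.54175262 -0.37034017]
 [ 0.56332429 -0.36903642]
 [ 0.57008826 -0.36171621]
 [ 0.54161549 -0.35842893]
 [ 0.53749442 -0.34701411]] [[295, 128], [253, 128], [252, 150], [258, 152], [257, 179], [252, 177], [251, 224], [265, 227], [264, 248], [271, 255], [278, 228], [291, 225]]
1640.0 ((294.5, 24.0), (48.0, 61.0), 90.0)
((0.3752434551715851, -0.36557745933532715), (0.031848564743995667, 0.0456276573240757), 5.451430320739746)
[[ 0.36155854 -0.38980089]
 [ 0.37627675 -0.38009399]
 [ 0.36798442 -0.36923443]
 [ 0.38845047 -0.358177  ]
 [ 0.38640373 -0.34400298]
 [ 0.37671197 -0.34256712]
 [ 0.35797838 -0.3522862 ]] [[264, 0], [275, 24], [291, 13], [302, 45], [321, 44], [325, 30], [316, 0]]
```

View pics/w1.png

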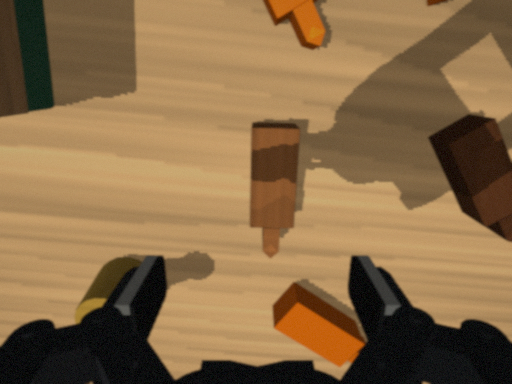

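The wrist view shows the narrow-tongued cherry rail at (273,190) in the middle, with the walnut at right, an orange piece at (318,326) and the mallet at left. The wrist centre is (0.4955,-0.3685) and the top-camera centre is (0.5006,-0.3655). They agree to 5 mm along the length and 3 mm across, which is good enough to grasp.

Call:
carry_out --steps '[85,-4,35,13,0.014,85,0,40,0,0,85,0,35,0,0,85,0,28,0,0,85,0,8,0,0,85,0,0,0,0]'

```text
t: 2.95
eef_pos: [0.4988, -0.3617, 0.0132]
tool_rot: [[0.996, 0.014, -0.085], [0.085, -0.002, 0.996], [0.013, -1.0, -0.003]]
contact_force: [0.1, -0.6, 0.5]
width: 0.993
```

Call:
carry_out --steps '[85,0,3,-5,0,40,0,0,0,0,30,0,0,0,0,30,0,0,0,0,30,0,0,0,0,30,0,0,0,0,30,0,0,0,0,30,0,0,0,0]'

```text
t: 3.75
eef_pos: [0.5017, -0.3686, 0.0164]
tool_rot: [[0.996, 0.02, -0.085], [0.086, -0.007, 0.996], [0.019, -1.0, -0.009]]
contact_force: [0.6, 0.4, -0.9]
width: 0.452
```

The rail is gripped, but the TCP drifted up to 16 mm, so the pads hold only its top. I'll open, go lower and grip again.

Call:
carry_out --steps '[60,0,0,0,0,60,0,5,0,0,60,0,6,0,0,30,0,3,0,0,30,0,1,0,0,30,0,0,0,0,30,0,0,0,0,30,0,0,0,0]'

```text
t: 4.55
eef_pos: [0.5021, -0.3688, 0.0008]
tool_rot: [[0.996, 0.02, -0.085], [0.085, -0.007, 0.996], [0.019, -1.0, -0.008]]
contact_force: [0.1, 0.3, 2.6]
width: 0.46
```

Call:
carry_out --steps '[60,0,0,0,0,60,0,-5,0,0,30,0,-1,0,0,30,0,0,0,0,30,0,0,0,0,30,0,0,0,0,30,0,0,0,0]'

```text
t: 5.25
eef_pos: [0.502, -0.3687, 0.007]
tool_rot: [[0.996, 0.02, -0.085], [0.085, -0.007, 0.996], [0.019, -1.0, -0.008]]
contact_force: [0.3, 0.2, 0.0]
width: 0.459
```

Call:
carry_out --steps '[30,0,-30,0,0,30,0,-40,0,0,30,0,-40,20,-0.08,30,5,0,40,-0.08,30,8,0,45,0,30,8,0,45,0,30,8,0,45,0,30,8,0,45,0,30,8,0,45,0,30,8,0,45,0,30,8,0,45,0,30,8,0,45,0]'

```text
t: 6.45
eef_pos: [0.4673, 0.0673, 0.1172]
tool_rot: [[0.97, 0.023, -0.241], [0.242, -0.007, 0.97], [0.02, -1.0, -0.012]]
contact_force: [1.0, 0.2, -0.8]
width: 0.46
```

Call:
carry_out --steps '[30,10,0,41,0,30,10,0,41,0,30,10,0,41,0,30,10,0,35,0,30,0,0,0,0,30,0,0,0,0]'

```text
t: 7.05
eef_pos: [0.4652, 0.2422, 0.1159]
tool_rot: [[0.969, 0.023, -0.248], [0.248, -0.006, 0.969], [0.021, -1.0, -0.012]]
contact_force: [-0.7, -0.5, -1.4]
width: 0.462
```

```bash
cat > look.py <<'E'
import sys
from h import *
from cell import viewer,manip
n=sys.argv[1]
s=manip.state(); d=viewer.get_image("wrist"); cv2.imwrite(f"pics/{n}.png",d["image"][:,:,::-1])
np.savez(f"pics/{n}.npz",img=d["image"],K=d["camera_matrix"],H=d["hand_eye"],p=s["eef_pos"],R=s["tool_rot"])
print(s["t"],np.round(s["eef_pos"],4),np.round(s["tool_rot"],4).tolist(),np.round(s["contact_force"],1),s["width"])
E
python3 look.py w2
```

```text
7.05 [0.4652 0.2422 0.1159] [[0.9686, 0.0231, -0.2476], [0.2478, -0.0065, 0.9688], [0.0208, -0.9997, -0.012]] [-0.7 -0.5 -1.4] 0.4619790392968549
```

View pics/w2.png

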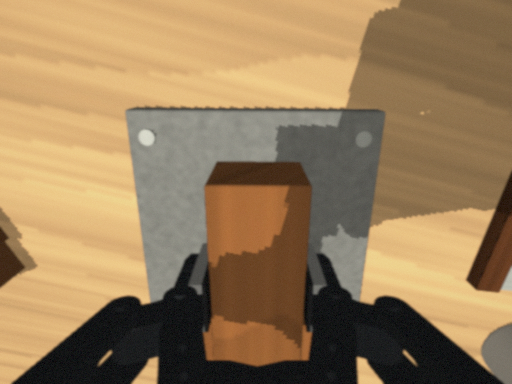

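Wrist view: the rail is held squarely between the pads. Its rear top edge runs (207,185)–(309,185), and the jig's near edge runs (128,109)–(384,110). I'll work out the rail pose in the hand and the jig pose from these.

Run:
```python
from h import *
f=np.load("pics/w2.npz"); d={"camera_matrix":f["K"],"hand_eye":f["H"]}
s={"eef_pos":f["p"],"tool_rot":f["R"]}; o,R=wristpose(s,d)
z=s["eef_pos"][2]-.007
hsv=cv2.cvtColor(f["img"],cv2.COLOR_RGB2HSV); g=cv2.cvtColor(f["img"],cv2.COLOR_RGB2GRAY)
# subpix edges
for u in (215,235,255,275,300): 
    col=f["img"][155:195,u].sum(1).astype(int); dd=np.diff(col); print(u,155+np.argmin(dd[:16]),155+14+np.argmax(dd[14:]))
m=((hsv[...,1]>165)&(hsv[...,0]<16)).astype(np.uint8)
for v in (195,215,235,290,340): 
    x=np.nonzero(m[v,190:330])[0]+190; print(v,x.min(),x.max())
P=cast([(206.5,185),(310,185)],z+.036,d,o,R); print(P,np.linalg.norm(P[0]-P[1]),"mid tool",s["tool_rot"].T@(P.mean(0)-s["eef_pos"]))
e=P[1]-P[0]; print("yaw rail",np.degrees(np.arctan2(-e[0],e[1])),"tool",np.degrees(np.arctan2(R[1,1]*0+s["tool_rot"][1,0],s["tool_rot"][0,0])))
B=cast([(217,163),(302,163)],z,d,o,R);print("bottom",B,np.linalg.norm(B[0]-B[1]),"mid tool",s["tool_rot"].T@(B.mean(0)-s["eef_pos"]))
j=((hsv[...,1]<60)&(hsv[...,2]>40)&(hsv[...,2]<170)).astype(np.uint8); j[:,:110]=0;j[:,400:]=0;j[240:]=0
for v in (115,140,170,200,230):
    x=np.nonzero(j[v])[0]; print(v,x.min(),x.max())
C=cast([(128,110),(384,110.5),(145,230),(367.,230)],.018,d,o,R); print("jig",C,np.linalg.norm(C[0]-C[1]))
e=C[1]-C[0];print("jig yaw",np.degrees(np.arctan2(-e[0],e[1])),"centre of near edge",C[:2].mean(0))
a=np.radians(14.);print("origin",C[:2].mean(0)[:2]+.16*np.array([np.cos(a),np.sin(a)]))
```

```text
215 163 184
235 161 184
255 161 184
275 161 185
300 161 183
195 207 305
215 209 306
235 210 306
290 213 303
340 208 309
[[0.4220959  0.21135368 0.14485497]
 [0.41246135 0.24858051 0.14485497]] 0.03845336687417939 mid tool [-0.04880554 -0.03002013 -0.00033591]
yaw rail 14.51015263695303 tool 14.352765235044682
bottom [[0.42328746 0.21085041 0.10885497]
 [0.41314922 0.25016925 0.10885497]] 0.04060487115802006 mid tool [-0.0485099  0.0059877  0.0003893]
115 126 384
140 130 380
170 134 376
200 138 372
230 142 367
jig [[0.42683877 0.1332079  0.018     ]
 [0.38109501 0.313514   0.018     ]
 [0.52090761 0.15801903 0.018     ]
 [0.47443235 0.33613561 0.018     ]] 0.18601822442379104
jig yaw 14.235622489839535 centre of near edge [0.40396689 0.22336095 0.018     ]
origin [0.55921421 0.26206845]
```

Call:
carry_out --steps '[30,0,40,-3,0,30,0,32,0,0,30,0,10,0,0,30,0,3,0,0,30,0,0,0,0]'

```text
t: 7.6
eef_pos: [0.4701, 0.2345, 0.0307]
tool_rot: [[0.97, 0.026, -0.242], [0.242, -0.006, 0.97], [0.024, -1.0, -0.012]]
contact_force: [0.3, 0.3, 0.1]
width: 0.457
```

```bash
python3 look.py w3
python3 - <<'E'
from cell import viewer
import cv2
d=viewer.get_image("top");cv2.imwrite("pics/t3.png",cv2.resize(d["image"][120:245,130:250,::-1],None,fx=4.5,fy=4.5,interpolation=2))
d=viewer.get_image("scene");cv2.imwrite("pics/s3.png",cv2.resize(d["image"][180:320,220:390,::-1],None,fx=4,fy=4,interpolation=2))
E
```

```text
7.6 [0.4701 0.2345 0.0307] [[0.97, 0.026, -0.2418], [0.242, -0.0056, 0.9703], [0.0238, -0.9996, -0.0117]] [0.3 0.3 0.1] 0.45724882550808593
```

View pics/t3.png

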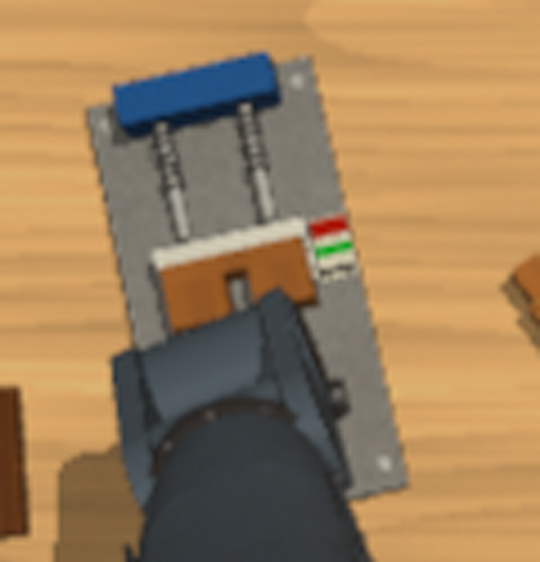

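View pics/s3.png

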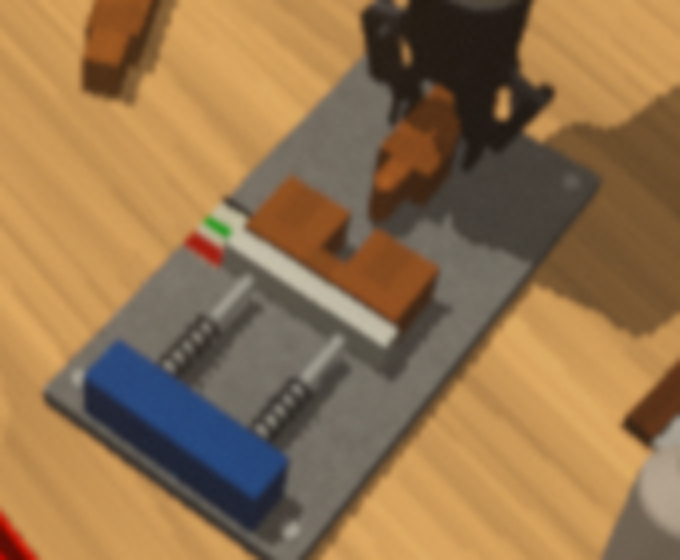

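View pics/w3.png

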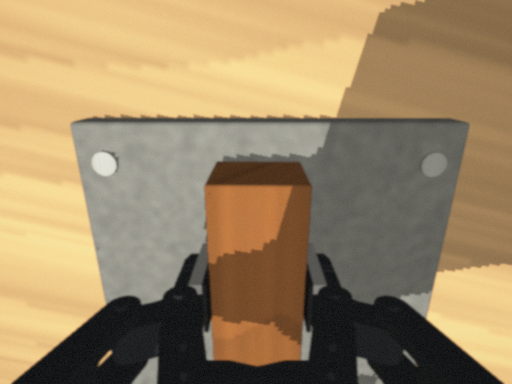

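Wrist: bed near edge at rows ~122, u 75–466, with the rail rear at 207–310. Scene: the rail tongue points at the slot, the stile is at rest and the pointer is at the white start. I'll check lateral offset numerically.

Run:
```python
from h import *
from cell import viewer
f=np.load("pics/w3.npz"); d={"camera_matrix":f["K"],"hand_eye":f["H"]}
s={"eef_pos":f["p"],"tool_rot":f["R"]}; o,R=wristpose(s,d)
hsv=cv2.cvtColor(f["img"],cv2.COLOR_RGB2HSV)
j=((hsv[...,1]<70)&(hsv[...,2]>40)&(hsv[...,2]<200)).astype(np.uint8)
L=[];Rr=[]
for v in range(135,240,5):
    x=np.nonzero(j[v])[0]; 
    x=x[(x>60)&(x<480)]; L.append((x.min(),v)); Rr.append((x.max()+1,v))
print(L[::5],Rr[::5])
T=s["tool_rot"]; P=s["eef_pos"]
a=cast(L,.018,d,o,R);b=cast(Rr,.018,d,o,R)
for q in (a,b):
    p=np.polyfit(q[:,0],q[:,1],1); r=q[:,1]-np.polyval(p,q[:,0]); ok=abs(r)<.002; p=np.polyfit(q[ok,0],q[ok,1],1); print("yaw",np.degrees(np.arctan(p[0])), ok.sum(),"lat", (-.2436*q[ok,0]+.9699*q[ok,1]).mean())
E1=cast([(206.5,185),(310,185)],P[2]+.029,d,o,R); print("rail lat",(E1@[-.2436,.9699,0]).mean(),"tcp lat",P@[-.2436,.9699,0],"along tcp",P@[.9699,.2436,0])
d=viewer.get_image("scene")
h=d["image"][180:320,220:390]; cv2.imwrite("pics/s3b.png",cv2.resize(h[30:110,30:120,::-1],None,fx=7,fy=7,interpolation=2))
```

```text
[(np.int64(72), 135), (np.int64(78), 160), (np.int64(83), 185), (np.int64(88), 210), (np.int64(93), 235)] [(np.int64(467), 135), (np.int64(462), 160), (np.int64(456), 185), (np.int64(450), 210), (np.int64(445), 235)]
yaw 14.288503655280246 21 lat 0.022991280114455153
yaw 13.903517048795603 21 lat 0.21231417307265493
rail lat 0.11300972149120297 tcp lat 0.11292227551958904 along tcp 0.5130707859591997
```

View pics/s3b.png

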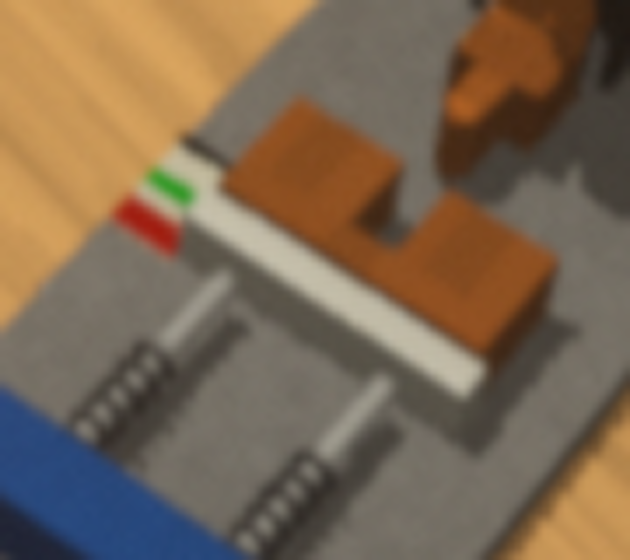

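Two views put the jig's centre line at 117.4 mm lateral and the rail at 113.0 mm. I'll shift +4.5 mm and lower onto the bed.

Call:
carry_out --steps '[30,0,3,4.5,0,30,0,2,0,0,30,0,1,0,0,30,0,0,0,0]'

```text
t: 8.2
eef_pos: [0.4702, 0.2406, 0.0265]
tool_rot: [[0.97, 0.03, -0.243], [0.243, -0.004, 0.97], [0.029, -1.0, -0.011]]
contact_force: [0.6, -0.0, -1.0]
width: 0.458
```

Call:
carry_out --steps '[30,0,2,-1,0,30,0,1,-0.3,0,30,0,1,0,0]'

```text
t: 8.5
eef_pos: [0.4707, 0.2401, 0.0249]
tool_rot: [[0.97, 0.03, -0.243], [0.243, -0.003, 0.97], [0.029, -1.0, -0.01]]
contact_force: [-4.6, -3.7, 18.5]
width: 0.457
```

The bed contact came at TCP z 24.9 mm, 25 expected. Now I'll ease off slightly and advance.

Call:
carry_out --steps '[30,0,-0.6,-0.5,0,30,5,0.1,0,0,30,8,0.2,0,0,30,5,0.2,0,0,30,0,0,0,0]'

```text
t: 9.0
eef_pos: [0.4903, 0.2442, 0.0256]
tool_rot: [[0.97, 0.031, -0.243], [0.243, -0.002, 0.97], [0.029, -1.0, -0.01]]
contact_force: [-0.2, 0.3, -1.9]
width: 0.459
```

Run:
```python
from cell import viewer
import cv2
d=viewer.get_image("scene");cv2.imwrite("pics/s4.png",cv2.resize(d["image"][210:290,250:340,::-1],None,fx=7,fy=7,interpolation=2))
```

```text
(no output)
```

View pics/s4.png

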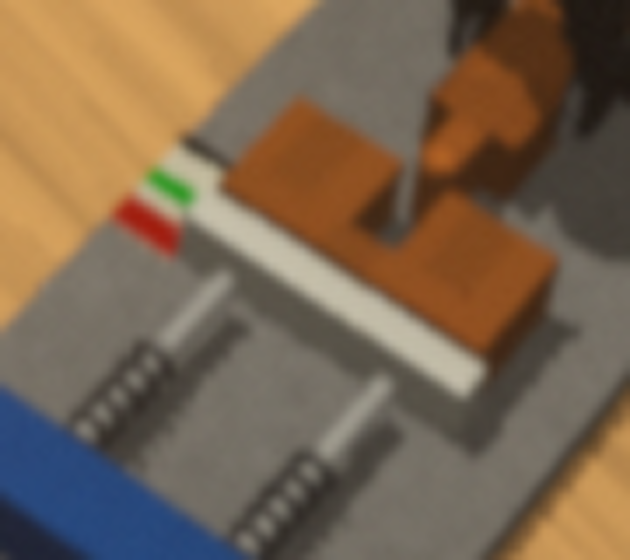

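Scene: tongue tip at crop (430,165), centred on the slot mouth at ~(427,180). Advancing.

Call:
carry_out --steps '[30,5,0.3,0,0,30,5,0.2,0,0,30,5,0.2,0,0,30,5,0.2,0,0,30,0,0,0,0]'

```text
t: 9.55
eef_pos: [0.5097, 0.2491, 0.0251]
tool_rot: [[0.97, 0.027, -0.243], [0.243, -0.004, 0.97], [0.025, -1.0, -0.01]]
contact_force: [0.5, 0.2, 2.5]
width: 0.453
```

Run:
```python
from cell import viewer
import cv2
d=viewer.get_image("scene");cv2.imwrite("pics/s5.png",cv2.resize(d["image"][210:290,250:340,::-1],None,fx=7,fy=7,interpolation=2))
```

```text
(no output)
```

View pics/s5.png

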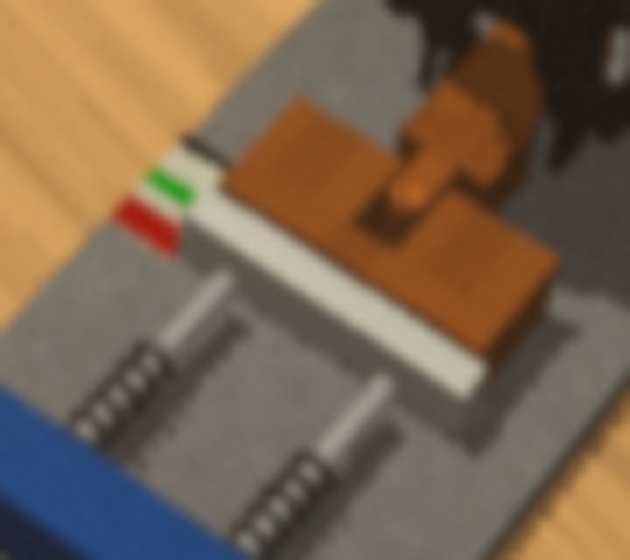

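The tongue is in the slot and free. Continuing to shoulder contact.

Call:
carry_out --steps '[30,4,0.1,0,0,30,4,0.1,0,0,30,2,0.1,0,0,30,2,0,0,0]'

```text
t: 10.0
eef_pos: [0.5209, 0.2519, 0.0249]
tool_rot: [[0.97, 0.025, -0.243], [0.243, -0.005, 0.97], [0.023, -1.0, -0.01]]
contact_force: [-10.0, -2.4, 10.2]
width: 0.455
```

Call:
carry_out --steps '[30,3,-0.1,0,0,30,3,0,0,0,30,3,0,0,0,30,1,0,0,0]'

```text
t: 10.4
eef_pos: [0.5263, 0.2532, 0.025]
tool_rot: [[0.97, 0.013, -0.244], [0.244, -0.009, 0.97], [0.011, -1.0, -0.012]]
contact_force: [-8.1, -2.3, 8.5]
width: 0.458
```

Run:
```python
from cell import viewer
import cv2
d=viewer.get_image("scene");cv2.imwrite("pics/s6.png",cv2.resize(d["image"][210:290,250:340,::-1],None,fx=7,fy=7,interpolation=2))
d=viewer.get_image("top");cv2.imwrite("pics/t6.png",cv2.resize(d["image"][120:245,140:230,::-1],None,fx=4.5,fy=4.5,interpolation=2))
```

```text
(no output)
```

View pics/s6.png

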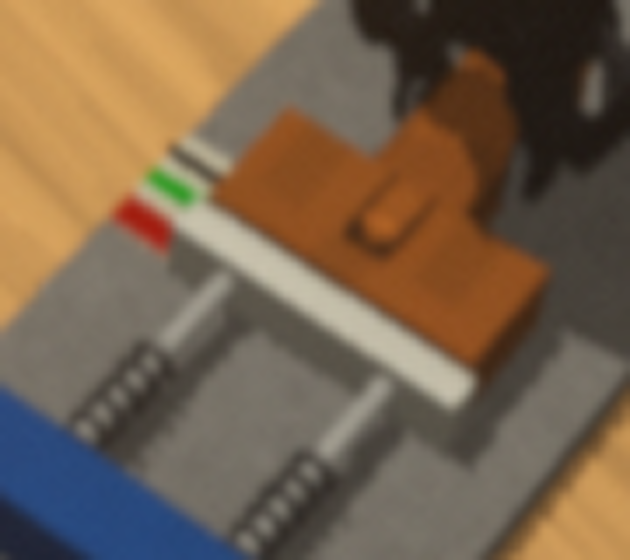

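View pics/t6.png

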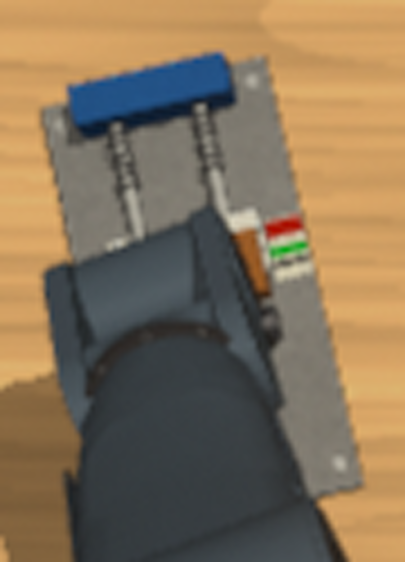

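Scene: shoulders closed on the stile and tongue seated in the slot. The pointer is at crop (195,163), about 6 mm of travel, and the 8 N push agrees. Pressing on in fewer, larger rows.

Call:
carry_out --steps '[30,6,0,0,0,30,6,0,0,0]'

```text
t: 10.7
eef_pos: [0.5333, 0.2548, 0.0251]
tool_rot: [[0.97, 0.003, -0.245], [0.245, -0.013, 0.969], [-0.001, -1.0, -0.013]]
contact_force: [-22.3, -6.3, 19.9]
width: 0.459
```

Run:
```python
from cell import viewer,manip
import cv2,numpy as np
for i in range(3):
    s=manip.state();print(s["t"],np.round(s["eef_pos"],4),np.round(s["tool_rot"][:,0],4),np.round(s["contact_force"],1), s["eef_pos"]@[.9699,.2436,0])
    d=viewer.get_image("scene")
cv2.imwrite("pics/s7.png",cv2.resize(d["image"][210:290,250:340,::-1],None,fx=7,fy=7,interpolation=2))
```

```text
10.7 [0.5333 0.2548 0.0251] [ 9.696e-01  2.449e-01 -6.000e-04] [-22.3  -6.3  19.9] 0.5793398482263565
10.75 [0.5337 0.2549 0.0251] [ 9.696e-01  2.448e-01 -6.000e-04] [-16.7  -5.   15.3] 0.5797678551103925
10.8 [0.5337 0.2549 0.0251] [9.696e-01 2.447e-01 2.000e-04] [-17.2  -5.2  15.8] 0.579752602934436
```

View pics/s7.png

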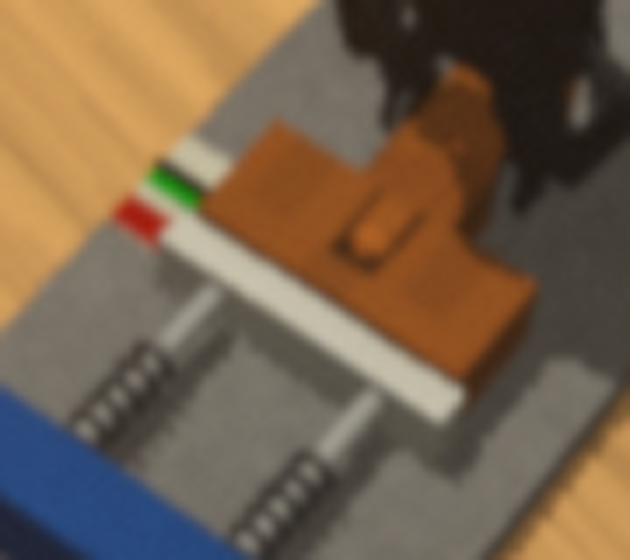

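Pointer just at the green's edge (~14 mm). One more small push to the middle, easing the downward press.

Call:
carry_out --steps '[30,6,-0.4,0,0]'

```text
t: 10.95
eef_pos: [0.5361, 0.2555, 0.0251]
tool_rot: [[0.97, -0.004, -0.245], [0.245, -0.015, 0.969], [-0.008, -1.0, -0.014]]
contact_force: [-24.0, -6.8, 16.7]
width: 0.458
```

```bash
cat > hold.py <<'E'
from cell import viewer,manip
import cv2,numpy as np,sys
for i in range(int(sys.argv[2])):
    s=manip.state()
    if i%int(sys.argv[3])==0: print(round(s["t"],2),np.round(s["eef_pos"],4),np.round(s["tool_rot"][:,0],4),np.round(s["contact_force"],1), s["eef_pos"]@[.9699,.2436,0],s["width"])
    d=viewer.get_image("scene")
cv2.imwrite(f"pics/{sys.argv[1]}.png",cv2.resize(d["image"][210:290,250:340,::-1],None,fx=7,fy=7,interpolation=2))
E
python3 hold.py s8 4 1
```

```text
10.95 [0.5361 0.2555 0.0251] [ 0.9695  0.2448 -0.0076] [-24.   -6.8  16.7] 0.5821613751523094 0.4582250095325681
11.0 [0.5366 0.2556 0.0252] [ 0.9695  0.2448 -0.0079] [-20.9  -5.7  14.1] 0.5826559526236609 0.46124572490788884
11.05 [0.5365 0.2556 0.0251] [ 0.9695  0.2448 -0.0073] [-20.8  -6.1  15.4] 0.5826202991456118 0.4559531729254962
11.1 [0.5365 0.2556 0.0251] [ 0.9695  0.2449 -0.0069] [-20.4  -5.4  14.9] 0.5826281100806314 0.46177843563669113
```

View pics/s8.png

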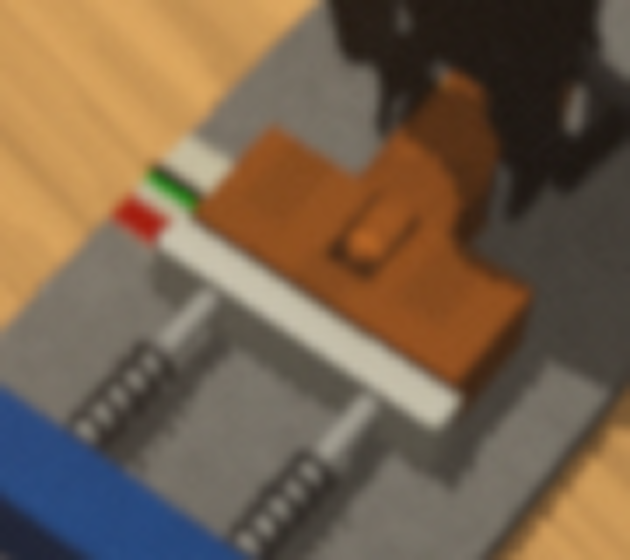

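```bash
python3 look.py w8
python3 - <<'E'
from h import *
for n in ("w3","w8"):
    f=np.load(f"pics/{n}.npz"); im=f["img"]
    o=[]
    for u in (225,240,255,270,285,300):
        col=im[150:195,u].sum(1).astype(int); dd=np.diff(col); o.append((150+np.argmin(dd[:20]),150+19+np.argmax(dd[19:])))
    print(n,o)
# travel from scene bar corner
from cell import viewer
d=viewer.get_image("scene")
P=cast([(250+470/7,210+393/7),(250+440/7,210+425/7),(250+556/7,210+262/7),(250+530/7,210+295/7)],.054,d); print(P[1]-P[0],np.linalg.norm(P[1]-P[0]),np.linalg.norm(P[3]-P[2]))
E
```

```text
11.15 [0.5365 0.2556 0.0251] [[0.9695, -0.0032, -0.2449], [0.2448, -0.0148, 0.9695], [-0.0067, -0.9999, -0.0135]] [-20.   -4.9  14.1] 0.45630100444724214
w3 [(np.int64(155), np.int64(184)), (np.int64(154), np.int64(184)), (np.int64(153), np.int64(184)), (np.int64(156), np.int64(184)), (np.int64(155), np.int64(184)), (np.int64(154), np.int64(186))]
w8 [(np.int64(161), np.int64(183)), (np.int64(160), np.int64(182)), (np.int64(160), np.int64(183)), (np.int64(158), np.int64(182)), (np.int64(157), np.int64(183)), (np.int64(160), np.int64(183))]
[1.71290804e-02 3.32892287e-03 1.11022302e-16] 0.01744955935452855 0.017984492376789715
```

View pics/w8.png

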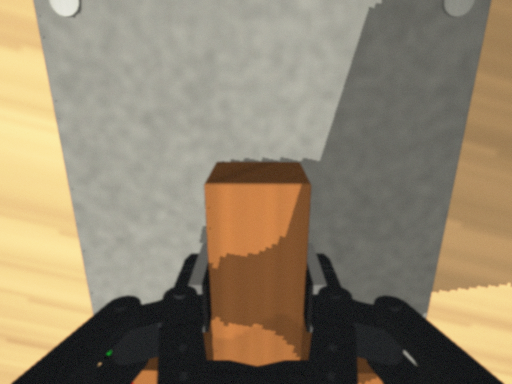

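Run:
```python
from h import *
f=np.load("pics/w8.npz");H=f["H"];K=f["K"]
def proj(p):
    c=H[:3,:3].T@(np.asarray(p)-H[:3,3]); c=K@c; return c[:2]/c[2]
top=np.array([-.0488,-.0295,0]);bot=np.array([-.0488,.0065,0])
for deg in (0,.5,1,1.5,2):
    r=[]
    for p in (top,bot):
        c=np.array([-.0036,-.012,0]); a=np.radians(deg); q=p-c
        # nose up in tool frame: +x -> -y
        q=np.array([q[0]*np.cos(a)+q[1]*np.sin(a),-q[0]*np.sin(a)+q[1]*np.cos(a),0]); r.append(proj(c+q)[1].round(1))
    print(deg,r)
for n in("w3","w8"):
    im=np.load(f"pics/{n}.npz")["img"].sum(2).astype(int)
    print(n,im[155:190,230:290].mean(1).round().astype(int).tolist())
```

```text
0 [np.float64(184.7), np.float64(162.3)]
0.5 [np.float64(184.0), np.float64(162.4)]
1 [np.float64(183.3), np.float64(162.6)]
1.5 [np.float64(182.7), np.float64(162.7)]
2 [np.float64(182.0), np.float64(162.9)]
w3 [391, 347, 317, 299, 292, 279, 240, 189, 160, 152, 151, 151, 152, 150, 149, 151, 151, 152, 152, 151, 152, 153, 153, 155, 155, 154, 155, 155, 164, 201, 267, 322, 355, 371, 373]
w8 [491, 488, 472, 438, 392, 342, 282, 214, 172, 163, 162, 164, 162, 162, 162, 161, 161, 161, 163, 164, 165, 165, 166, 166, 169, 167, 172, 203, 271, 335, 375, 395, 402, 402, 403]
```

The rail turned about 1.4° in the pads while the tool pitched about 1.6°, so it still lies flat. Two corner measurements give 17.4 and 18.0 mm of travel, which is mid-green. Holding steady.

```bash
python3 hold.py s9 80 16; python3 look.py w9
python3 - <<'E'
from cell import viewer
import cv2
d=viewer.get_image("top");cv2.imwrite("pics/t9.png",d["image"][:,:,::-1])
d=viewer.get_image("scene");cv2.imwrite("pics/s9z.png",cv2.resize(d["image"][225:255,262:300,::-1],None,fx=16,fy=16,interpolation=2))
E
```

```text
11.25 [0.5365 0.2556 0.0251] [ 0.9695  0.2449 -0.0067] [-20.8  -5.2  13.7] 0.582599756449107 0.45754365915275486
12.05 [0.5365 0.2556 0.0251] [ 0.9695  0.2449 -0.0065] [-19.3  -5.4  13.4] 0.5826408867831198 0.45867161076634055
12.85 [0.5365 0.2555 0.0251] [ 0.9695  0.2448 -0.0066] [-20.1  -5.4  13.5] 0.5826269182984016 0.45865975992245683
13.65 [0.5365 0.2556 0.0251] [ 0.9695  0.2448 -0.0066] [-19.6  -5.9  13.8] 0.5826317635738409 0.45347932959041953
14.45 [0.5365 0.2556 0.0251] [ 0.9695  0.2449 -0.0066] [-19.6  -6.   13.5] 0.5826441775539909 0.46107086628629473
15.25 [0.5365 0.2556 0.0251] [[0.9695, -0.0031, -0.245], [0.2449, -0.0147, 0.9694], [-0.0066, -0.9999, -0.0135]] [-20.3  -4.8  14.3] 0.4609362419210478
```

View pics/s9z.png

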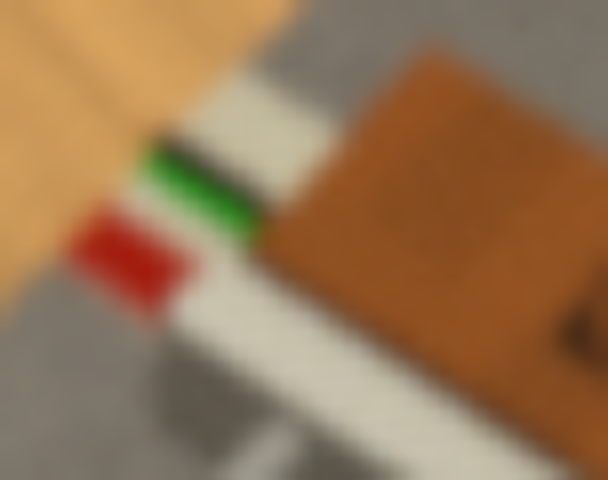

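View pics/s9.png

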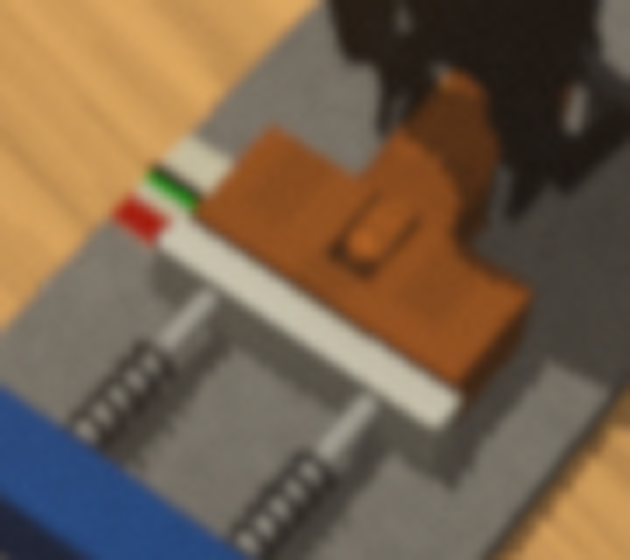

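View pics/t9.png

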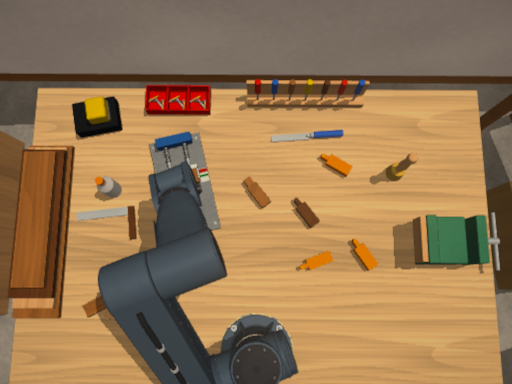

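The pointer appears near the green's edge in this oblique view, so I'll measure its travel directly against its rest picture.

Run:
```python
from h import *
from cell import viewer
d=viewer.get_image("scene"); now=d["image"]; rest=cv2.imread("pics/scene0.png")[:,:,::-1]
u=np.array([.9699,.2436,0]); n=np.array([-.2436,.9699,0])
org=.606*u+.1174*n
# sample profile along jig x over scale at several lateral offsets, for rest & now
def proj(p):
    c=d["rotation"].T@(p-d["origin"]); c=d["camera_matrix"]@c; return c[:2]/c[2]
for z in (.018,.03):
  for lat in (-.066,-.074,-.082):
    print(z,lat)
    for im,nm in((rest,"rest"),(now,"now")):
        rows=[]
        for x in range(-8,100,3):
            p=org+u*x/1000+n*lat; p=p+[0,0,z]; q=proj(p).astype(np.float32)
            v=cv2.getRectSubPix(np.ascontiguousarray(im),(1,1),(float(q[0]),float(q[1])))[0,0].astype(int)
            r,g,b=v; rows.append("R" if r>g+60 and g<80 and b<60 else "G" if g>r+30 else "k" if v.sum()<200 else "W" if v.sum()>480 and b>140 else ".")
        print(nm,"".join(rows))
def patch(im,box): x0,y0,x1,y1=box; return im[y0:y1,x0:x1]
# stile travel by template match of the far right corner/bar between rest and now
g0=cv2.cvtColor(np.ascontiguousarray(rest),cv2.COLOR_RGB2GRAY);g1=cv2.cvtColor(now,cv2.COLOR_RGB2GRAY)
for box in ((300,255,332,275),(278,224,300,245)):
    t=g0[box[1]:box[3],box[0]:box[2]]; t=cv2.resize(t,None,fx=8,fy=8,interpolation=2); G=cv2.resize(g1[200:300,240:350],None,fx=8,fy=8,interpolation=2)
    r=cv2.matchTemplate(G,t,cv2.TM_CCOEFF_NORMED);_,s,_,l=cv2.minMaxLoc(r); q=(240+l[0]/8,200+l[1]/8)
    c=cast([(box[0],box[1]),q],.045,d); print(s,(c[1]-c[0])@u*1000,(c[1]-c[0])@n*1000)
```

```text
0.018 -0.066
rest ................WWW.................
now .....R...............WWWWW..........
0.018 -0.074
rest ...............W.......RRRR.........
now ..................G..W..............
0.018 -0.082
rest ..............W.GGGG...RRRR.........
now ...........WWWW..GGG...RRR..........
0.03 -0.066
rest ...................WW....RRRR.......
now .......................WWWWW........
0.03 -0.074
rest ................W..GGG...RRRR.......
now .............WWWWW..GG...RRRR.......
0.03 -0.082
rest .............k.....GGG...RRRR.......
now .............WWWWW..GG...RRRR.......
0.9760212302207947 17.081332254565172 0.11364163930947573
0.8966403007507324 18.89124063250656 22.582497764490977
```

Template matching of the carriage against its rest image gives 17.1 mm (score 0.98), agreeing with the corner estimates of 17.4 and 18.0 mm and well inside 14–22. The second match drifted sideways and is invalid. The pose stayed steady for about 4 s, so I'm handing in.

```bash
python3 -c "
from cell import manip
s=manip.state();print(s['t'],s['eef_pos'],s['contact_force'])
print(manip.job_done())"
```

```text
15.45 [0.53652988 0.25558545 0.02508038] [-19.08325665  -5.20870333  14.25684008]
the job is handed in; nothing more can be done
None
```

The cherry rail with the narrow tongue is on the jig, seated in the stile's slot and still being held and pressed, ready for you to peg. I handed the job in at 15.5 s.

- **Travel:** three measurements from the scene camera put the carriage at 17.1, 17.4 and 18.0 mm, inside the 14–22 mm green band. The pointer never went near the red. It looks close to the green's near edge in that oblique view, which I put down to parallax because the pointer stands above the scale.
- **Steadiness:** the tool pose stayed constant to about 0.1 mm for some 4 s. The horizontal push at the wrist was about 20 N. That is more than the spring's roughly 12.5 N, and I take the rest to be friction from the rail pressing about 14 N on the bed.
- **Fit:** the scene view shows the shoulders closed on the stile with the tongue in the slot. The tool pitched about 1.6° under load, but the rail turned about 1.4° in the pads, so it still lies flat to within a few tenths of a degree.
- **Failed checks:** a second template match for the travel locked onto the wrong spot, so I discarded it. The first grip was too high and the second too low, so I gripped the rail three times before lifting it.
- **Other things on the bench:** the last top view shows the other things in sight where they were. The arm hides a little of the bench from that camera.

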